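Light the failed control panel with the torch from the charger

ROBOT

A 7-joint arm with a two-finger parallel gripper is mounted at the origin on the work surface. World frame = base frame: x ahead of the robot, y to its left, z up, the work surface at z = 0. Lengths are in mm, angles in rad, forces in N, time in s.
With the tool pointing down it reaches from about 400 to 850 mm from the base axis. Payload 4.5 kg.
Tool frame: the origin (TCP) lies midway between the tips of the shut fingers; the grasp point (between the pads) lies 19 mm behind it (grasp_offset is the z of the grasp point in the tool frame, in mm); z points along the fingers, y is the direction in which the jaws open and shut (so a half turn about z gives the same grasp; the last joint's range is limited). The gripper opens to 85 mm and grips with 20 to 120 N. Pads are 22 mm wide; open, the fingers measure 114 mm over their backs; the gripper's body (76 mm by 85 mm) begins 54 mm behind the grasp point. The pads swing forward as they close: fully open they stand 13 mm farther back than shut.
Start: joints at [1.24, 0.689, -0.195, 1.565, 0.157, 0.902, -0.215], TCP at [223.007, -583.885, 231.317] pointing down, gripper open.
Joint ranges: [-3.01, 3.01], [-0.46, 2.08], [-1.47, 1.51], [0.13, 2.56], [-1, 4.14], [0.04, 2.09], [-2.66, 2.66]. Speed limits (rad/s): [2.57, 2.57, 3.14, 3.14, 3.14, 3.14, 3.14].

INTERFACE

Orientations are given as a 3x3 rotation matrix whose columns are the frame's x, y, z axes.
In Python, from workcell import get_state, snapshot, camera_model, sign_off, grasp_offset gives the robot as it stands.
- The arm moves only by the tool drive_tool, never from a script. Its argument "motion" is a list of rows, each an object of numbers: "x", "y", "z": the shift along the tool's x, y, z in m; "roll": the turn about the tool's z in degrees; "grip": the finger opening in m, from 0 to 0.0854. A call has 1 to 12 rows; each row is the pose to reach, as a shift and turn from the pose commanded when the call began, along the tool's axes at that moment; what a row does not reach only later rows make up. A row lasts 1/10 s, in which the tool goes at most 50 mm and 8.59 degrees, less where a joint would pass 70% of its speed; a pose out of reach is approached as far as the arm can. A call with a gripper value outside its range is refused whole. The fingers move at their own pace and stop on an object; the grip force is fixed at half the most. Time passes only in rows, so rows that repeat a pose let the fingers close. It gives the time, the measured TCP pose, the force and the opening at its end, in the units of the state.
- get_state(): the state, without advancing time (a new reading comes with each control period).
- snapshot(name): name is "scene" or "top" or "wrist"; returns the picture (400x640x3 uint8, red, green, blue); there is no depth.
- camera_model(name): a dict with "fx", "fy", "cx", "cy" (pixels), "position" and "attitude" of the camera in the world. Camera axes: x right, y up, looking along -z (the intrinsics and any distortion apply to the point x, -y, -z); pixel columns grow to the right and rows downward; lengths in mm; the calibration is good to about 2 mm. A picture is of the moment at which its call begins: read the wrist's pose just before it. camera_model takes no time and is no camera call; for the wrist camera it gives the pose at the moment of the call.
- sign_off(): hands the job in, once; it reports no verdict.
The state is a dict: "clock": time; "joint_positions": joint angles; "dq": joint speeds; "joint_efforts": joint torques, N m; "tool_pos": TCP position; "orientation": TCP orientation; "ft_force": force on the tool from outside, world axes, zero at the start; "ft_torque": the same for the moment, N m; "opening": finger opening in mm.
Only numpy, scipy, OpenCV 4.12 (cv2) and the standard library are available. Lean on these libraries where they do the work, as an engineer would, in place of code of your own. Each camera call takes 0.05 s, during which the arm holds its last target.

TASK

The lamps of the station's control panel have failed and the technician needs light on it. Draw the torch out of its sloping charger, turn it and hold it up, at least 20 cm above the desk, pointing at the middle of the panel's sloping face from about 30 cm in front of it (the torch lights by itself once it is out of the charger). Do not touch the panel and leave everything else on the desk where it is; finish while still holding the torch there, steady.

Things in the scene. Friction and masses are not known exactly. Their poses are not given: they have to be found in the camera images.
- torch: Bare-aluminium torch, 230 mm long, about 0.28 kg: round body 34 mm in diameter, head 50 mm in diameter over the last 60 mm. Origin on its centre line near the centre of mass, 120 mm from the tail, 110 mm from the lens: grip here (body bare from 40 mm behind to 38 mm ahead). x along the beam, tail to lens; roll about x is free. Starts tail down in the socket, x about 42 degrees up along the charger's +x.
- torch_lens (a point): Middle of the torch's lens, 110 mm ahead of the torch's origin; same axes as the torch (x along the beam).
- torch_tail (a point): Middle of the torch's flat tail end, 120 mm behind the torch's origin.
- charger: Black torch charger fixed to the desk: base 120 x 80 x 20 mm, origin under its centre, z up. Round socket, axis rising 45 degrees towards the charger's +x (away from the robot, within 26 degrees), 55 mm deep, 37 mm inside, 47 mm outside diameter; a saddle under the torch ends 20 mm past the mouth. The torch slides out freely along the axis. May have swapped places with the radio's charger.
- socket_mouth (a point): Centre of the mouth of the charger's socket, on its axis, 74 mm above the desk. The torch's origin starts about 65 mm beyond it along the axis.
- panel: Control panel: cream console 460 mm wide, 360 mm deep, 420 mm high, fixed on the desk at the robot's left, facing across the desk. Origin at the middle of the lower edge of its front, on the desk; -x points out of its front, z up. The front is upright to 100 mm, then slopes back at 60 degrees to the horizontal up to 400 mm.
- panel_face: White plate 300 x 400 mm with track diagram, buttons and knobs on the panel's sloping front (controls stand out up to 32 mm). Origin at the middle of the sloping face, 250 mm above the desk and 88 mm behind the panel's origin. x up the slope, y across, z square out of the face (30 degrees above level).
- radio: Hand radio 58 x 36 x 115 mm with a stub aerial, 198 mm high in all, standing in its charger (aerial to 222 mm above the desk). Origin under it. Leave alone.
- radio_charger: Radio's charger, fixed: base 100 x 85 x 18 mm, pocket up to 63 mm. Origin at the desk under its centre.
- stapler: Black stapler 135 x 36 x 46 mm lying along its x, origin under its centre. Leave alone.
- mouse: Black computer mouse 105 x 58 x 31 mm, origin under its centre. Leave alone.
- mug: White mug 80 mm in diameter, 92 mm high, handle at its +y, origin under its centre. Leave alone.
- register: Blue hard-bound register 150 x 210 x 22 mm lying flat, origin under its centre. Leave alone.
- pencup: Dark pen cup 74 mm in diameter with pens up to about 150 mm high, origin under its centre. Leave alone.
Mind the look-alikes: they are no part of the job. What is shaped like the torch but green is not meant.

How it is judged:
By the outcome, as a careful person would: the job done as asked, in the order asked, and still so for the second after the job is handed in, while the arm keeps its last pose, push and grip.
It also fails if it takes over 32 s, if anything falls off the work surface, if the arm or the gripper's body presses on something with over 40 N, if the wrist force passes 120 N, or if a joint passes its speed limit or range.

## Working session

There is one attempt and no reset: what is moved stays moved. The work goes in short steps, Python scripts to look and compute and a tool call to move; the robot and the scene stay as the last step left them, time stands still between calls to the robot, and variables do not carry over. Pictures are saved under pics/ and viewed, and the job is handed in when it is done.

Besides the shell and the picture viewer there is one more tool, called after "Emit:" as name(argument=value, ...) on one line, values as JSON. drive_tool: Moves the arm, as the interface text tells. Its arguments: {"type":"object","properties":{"motion":{"type":"array"}},"required":["motion"]}

```bash
mkdir -p pics; ls
python3 - <<'E'
from workcell import *
import cv2,numpy as np
np.set_printoptions(precision=4,suppress=True)
s=get_state()
for k in s: print(k,s[k])
print(grasp_offset)
for n in ["scene","top","wrist"]:
    print(n,camera_model(n))
    cv2.imwrite(f"pics/{n}0.png",snapshot(n)[:,:,::-1])
E
```

```text
pics
clock 0.0
joint_positions [ 1.2398  0.69   -0.1945  1.5664  0.1573  0.9025 -0.2151]
dq [-0.     -0.0016 -0.0007  0.0008  0.0004  0.0003 -0.0004]
joint_efforts [ -0.0005 -53.9603  -1.2662 -15.8539   0.0092   0.0095   0.0001]
tool_pos [ 222.6834 -583.2571  230.4626]
orientation [[ 0.9342  0.3568 -0.0008]
 [ 0.3568 -0.9342  0.0017]
 [-0.0001 -0.0019 -1.    ]]
ft_force [-0.2135  0.2794 -0.7057]
ft_torque [-0.0157  0.0241 -0.0449]
opening 85.62517489977922
-18.700000000000003
scene {'fx': 482.0559621051144, 'fy': 482.0559621051144, 'cx': 316.9919353490961, 'cy': 198.796844771154, 'position': array([1426.4994, -256.2161, 1322.4464]), 'attitude': array([[ 0.3708, -0.7079,  0.6012],
       [ 0.9287,  0.2898, -0.2315],
       [-0.0104,  0.6441,  0.7648]])}
top {'fx': 413.1142766696065, 'fy': 413.1142766696065, 'cx': 313.146168781906, 'cy': 200.351591595679, 'position': array([ 281.0388,  107.8452, 1442.1424]), 'attitude': array([[ 0.0257,  0.9849, -0.1715],
       [-0.9997,  0.0259, -0.0006],
       [ 0.0039,  0.1714,  0.9852]])}
wrist {'fx': 300.4108858499759, 'fy': 300.4108858499759, 'cx': 318.44443471983925, 'cy': 201.4628802994418, 'position': array([ 290.1477, -558.9126,  371.7957]), 'attitude': array([[ 0.3568,  0.8961,  0.2641],
       [-0.9342,  0.3428,  0.0989],
       [-0.0019, -0.282 ,  0.9594]])}
```

View pics/scene0.png

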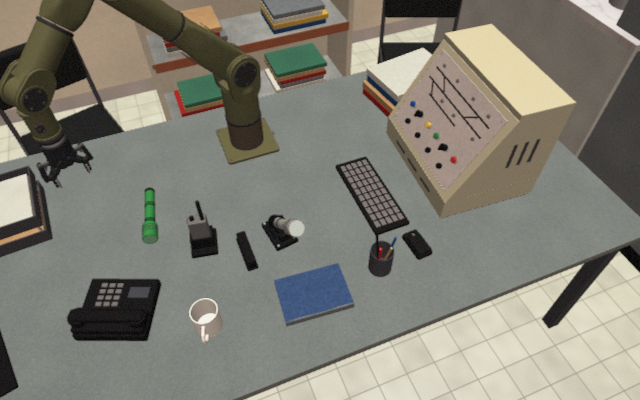

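View pics/top0.png

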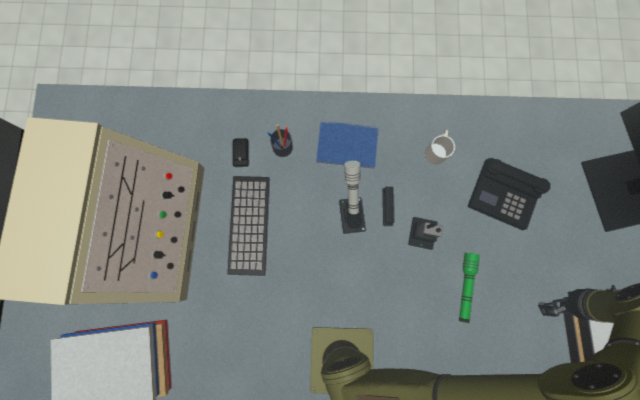

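View pics/wrist0.png

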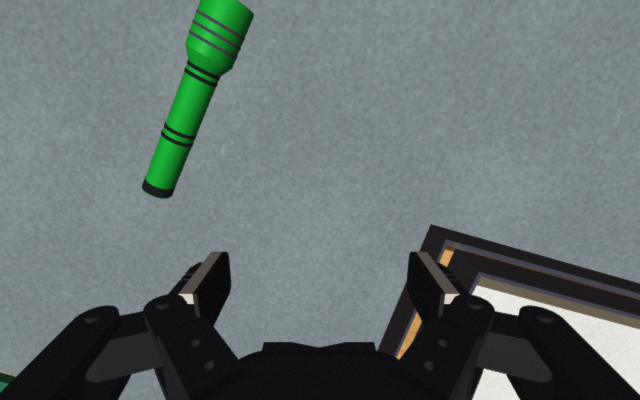

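Run:
```python
import cv2,numpy as np
a=cv2.imread('pics/top0.png')[145:245,320:400]; b=cv2.imread('pics/scene0.png')[195:260,250:320]
c=cv2.resize(a,None,fx=5,fy=5,interpolation=cv2.INTER_CUBIC); d=cv2.resize(b,None,fx=5,fy=5,interpolation=cv2.INTER_CUBIC)
o=np.zeros((500,400+350,3),np.uint8);o[:500,:400]=c;o[:325,400:]=d
cv2.imwrite('pics/crop1.png',o)
a=cv2.imread('pics/top0.png')[100:320,0:210]; b=cv2.imread('pics/scene0.png')[20:220,380:580]
cv2.imwrite('pics/crop2.png',np.hstack([cv2.resize(a,(400,419)),cv2.resize(b,(400,419))]))
```

```text
(no output)
```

View pics/crop1.png

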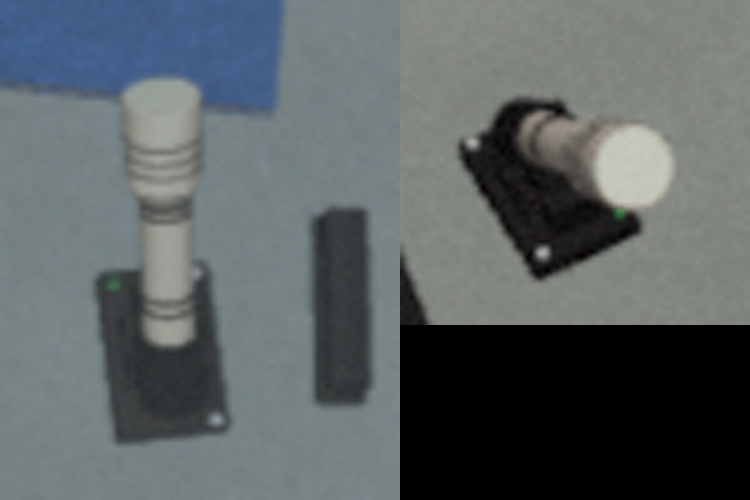

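View pics/crop2.png

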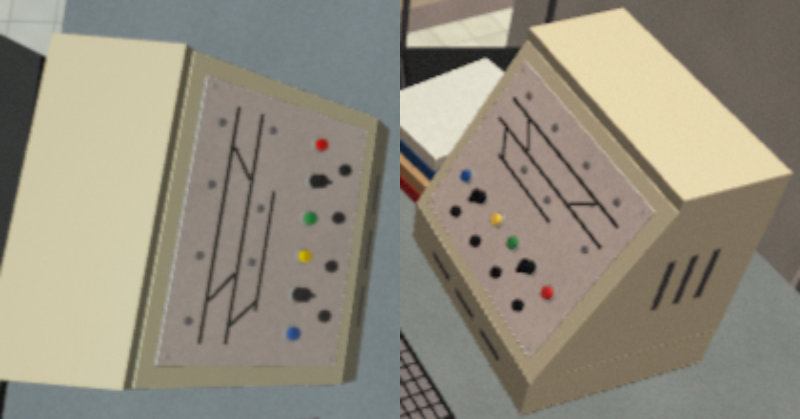

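```bash
cat > h.py <<'E'
import cv2,numpy as np
from workcell import *
np.set_printoptions(precision=3,suppress=True)
def ray(n,uv,cm=None):
    c=cm or camera_model(n); d=np.array([(uv[0]-c['cx'])/c['fx'],-(uv[1]-c['cy'])/c['fy'],-1.0])
    d=np.array(c['attitude'])@d; return np.array(c['position']),d/np.linalg.norm(d)
def onz(n,uv,z,cm=None):
    p,d=ray(n,uv,cm); return p+d*(z-p[2])/d[2]
def tri(a,b):
    (p,d),(q,e)=a,b; s=np.linalg.lstsq(np.c_[d,-e],q-p,rcond=None)[0]
    x,y=p+d*s[0],q+e*s[1]; return (x+y)/2,np.linalg.norm(x-y)
def proj(n,P,cm=None):
    c=cm or camera_model(n); v=np.array(c['attitude']).T@(np.array(P)-c['position'])
    return np.array([c['cx']+c['fx']*v[0]/-v[2],c['cy']-c['fy']*v[1]/-v[2]])
E
python3 - <<'E'
from h import *
t=lambda x,y:(320+x/5,145+y/5); s=lambda x,y:(250+(x-400)/5,195+y/5)
L=(296.6,228.4)
print('lens tri',tri(ray('top',t(162,103)),ray('scene',L)))
print('lens z194',onz('scene',L,194))
C=[onz('top',t(*c),20) for c in [(98,275),(207,265),(228,430),(118,440)]]
print(C); c=np.mean(C,0); ax=(C[0]+C[1]-C[2]-C[3])/2; print('charger',c,np.linalg.norm(ax),np.degrees(np.arctan2(ax[1],ax[0])))
C2=[onz('scene',s(*c),20) for c in [(460,148),(538,275),(641,227)]]; print(C2)
T=[(207,77),(366,130),(335,367),(156,365)]
S=[(655,210),(530,355),(420,205),(524,62)]
P=[tri(ray('top',(a[0]*.525,100+a[1]*.525)),ray('scene',(380+(b[0]-400)*.5,20+b[1]*200/419))) for a,b in zip(T,S)]
for p in P: print(p)
Q=np.array([p[0] for p in P]); print('face mid',Q.mean(0))
up=Q[0]+Q[3]-Q[1]-Q[2]; y=Q[0]+Q[1]-Q[2]-Q[3]; print(np.linalg.norm(up)/2,np.linalg.norm(y)/2); n=np.cross(up,y); n/=np.linalg.norm(n); print(n,np.degrees(np.arctan2(n[1],n[0])))
E
```

```text
lens tri (array([614.272, -10.52 , 184.238]), np.float64(2.5504510851206503))
lens z194 [621.632 -11.426 194.   ]
[array([532.268,  16.237,  20.   ]), array([541.382, -59.938,  20.   ]), array([426.018, -75.087,  20.   ]), array([417.13 ,   0.751,  20.   ])]
charger [479.199 -29.51   20.   ] 116.26457732393881 7.570517825258766
[array([438.213, -76.665,  20.   ]), array([556.043, -60.93 ,  20.   ]), array([545.673,  14.219,  20.   ])]
(array([615.347, 661.311, 377.455]), np.float64(2.3052579761383614))
(array([607.258, 509.23 , 124.866]), np.float64(3.078236980107759))
(array([204.832, 525.661, 111.006]), np.float64(13.6938415853276))
(array([217.623, 683.641, 374.278]), np.float64(3.0457999917538703))
face mid [411.265 594.961 246.901]
301.1172269524424 400.6345422239374
[ 0.052  0.855 -0.516] 86.49256213420382
```

The candidates are:
- the silver torch in the sloping charger, at top (352,195) and scene (285,228)
- the green torch lying on the desk, at top (468,287) and scene (150,215)
- the radio in its charger, at top (425,232) and scene (203,235)

I choose the silver one. The crop shows a bare-metal torch with its tail in a black socket and its lens at scene (296.6,228.4).

The commands have no tilt axis. My plan is to draw the torch out, then level it in the fingers by pressing its underside on the fixed socket rim. First I'll hover over it.

Emit:
drive_tool(motion=[{"z":-0.05},{"z":-0.09,"x":0.03,"y":-0.03,"roll":4},{"x":0.472,"y":-0.417,"z":-0.09,"roll":13.3},{"x":0.472,"y":-0.417,"z":-0.09,"roll":13.3},{"x":0.472,"y":-0.417,"z":-0.09,"roll":13.3},{"x":0.472,"y":-0.417,"z":-0.09,"roll":13.3},{"x":0.472,"y":-0.417,"z":-0.09,"roll":13.3},{"x":0.472,"y":-0.417,"z":-0.09,"roll":13.3},{"x":0.472,"y":-0.417,"z":-0.09,"roll":13.3},{"x":0.472,"y":-0.417,"z":-0.09,"roll":13.3},{"x":0.472,"y":-0.417,"z":-0.09,"roll":13.3},{"x":0.472,"y":-0.417,"z":-0.09,"roll":13.3}])

```text
$.motion[0]: bad value
```

Emit:
drive_tool(motion=[{"x":0,"y":0,"z":-0.05,"roll":0,"grip":0.085},{"x":0.03,"y":-0.03,"z":-0.09,"roll":4,"grip":0.085},{"x":0.472,"y":-0.417,"z":-0.09,"roll":13.3,"grip":0.085},{"x":0.472,"y":-0.417,"z":-0.09,"roll":13.3,"grip":0.085},{"x":0.472,"y":-0.417,"z":-0.09,"roll":13.3,"grip":0.085},{"x":0.472,"y":-0.417,"z":-0.09,"roll":13.3,"grip":0.085},{"x":0.472,"y":-0.417,"z":-0.09,"roll":13.3,"grip":0.085},{"x":0.472,"y":-0.417,"z":-0.09,"roll":13.3,"grip":0.085},{"x":0.472,"y":-0.417,"z":-0.09,"roll":13.3,"grip":0.085},{"x":0.472,"y":-0.417,"z":-0.09,"roll":13.3,"grip":0.085},{"x":0.472,"y":-0.417,"z":-0.09,"roll":13.3,"grip":0.085},{"x":0.472,"y":-0.417,"z":-0.09,"roll":13.3,"grip":0.085}])

```text
clock: 1.35
tool_pos: [471.9, -106.8, 320.4]
orientation: [[0.991, 0.132, -0.0], [0.132, -0.991, -0.0], [-0.0, 0.0, -1.0]]
ft_force: [1.2, 0.1, 0.1]
opening: 85.0
```

Emit:
drive_tool(motion=[{"x":0.045,"y":-0.065,"z":0,"roll":0,"grip":0.085},{"x":0.045,"y":-0.065,"z":0,"roll":0,"grip":0.085},{"x":0.045,"y":-0.065,"z":0,"roll":0,"grip":0.085},{"x":0.045,"y":-0.065,"z":0,"roll":0,"grip":0.085}])

```text
clock: 1.75
tool_pos: [507.2, -38.0, 320.0]
orientation: [[0.991, 0.134, -0.001], [0.134, -0.991, -0.0], [-0.001, 0.0, -1.0]]
ft_force: [-0.3, 0.1, 0.5]
opening: 85.2
```

Run:
```python
from h import *
s=get_state(); print(s['tool_pos'],s['orientation'],s['joint_positions'])
c=camera_model('wrist'); print(c)
import pickle; pickle.dump(c,open('w1.pkl','wb'))
cv2.imwrite("pics/w1.png",snapshot('wrist')[:,:,::-1])
```

```text
[507.205 -37.958 320.021] [[ 0.991  0.134 -0.001]
 [ 0.134 -0.991 -0.   ]
 [-0.001  0.    -1.   ]] [ 0.132  0.429 -0.223  1.785  0.114  0.941 -1.576]
{'fx': 300.4108858499759, 'fy': 300.4108858499759, 'cx': 318.44443471983925, 'cy': 201.4628802994418, 'position': array([578.735, -29.204, 461.196]), 'attitude': array([[ 0.134,  0.95 ,  0.28 ],
       [-0.991,  0.128,  0.038],
       [ 0.   , -0.283,  0.959]])}
```

View pics/w1.png

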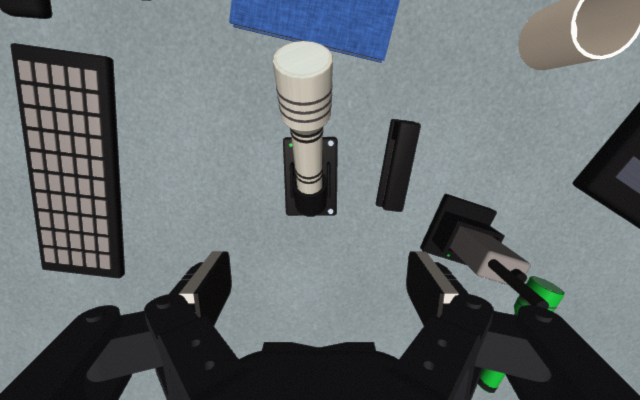

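Run:
```python
from h import *
import pickle; c=pickle.load(open('w1.pkl','rb'))
im=cv2.imread('pics/w1.png')
cv2.imwrite('pics/w1c.png',cv2.resize(im[30:230,250:370],None,fx=3.5,fy=3,interpolation=cv2.INTER_CUBIC)) 
C=[onz('wrist',u,20,c) for u in [(285,139),(337,138),(337,214),(286,216)]]; print(np.array(C)); m=np.mean(C,0); ax=C[0]+C[1]-C[2]-C[3]
print(m,np.linalg.norm(ax)/2,np.degrees(np.arctan2(ax[1],ax[0])))
rs=[ray('scene',(296.6,228.4)),ray('top',(352.4,165.6)),ray('wrist',(303,59),c)]
A=sum(np.eye(3)-np.outer(d,d) for p,d in rs); b=sum((np.eye(3)-np.outer(d,d))@p for p,d in rs)
L=np.linalg.solve(A,b); print('lens',L)
for n,cm in(('scene',None),('top',None),('wrist',c)): print(n,proj(n,L,cm))
print(tri(rs[0],rs[2]))
# predicted torch points in the wrist view
for az in (6,7.6,9):
  a=np.radians(az);e=np.radians(42);d=np.array([np.cos(e)*np.cos(a),np.cos(e)*np.sin(a),np.sin(e)])
  print(az,[proj('wrist',L-d*k,c) for k in (0,50,110,160)],[proj('top',L-d*k) for k in (110,160)],L-110*d)
```

```text
[[536.387  13.688  20.   ]
 [547.825 -60.445  20.   ]
 [433.494 -77.922  20.   ]
 [419.656   0.095  20.   ]]
[484.341 -31.146  20.   ] 116.57091062594691 7.658464058987112
lens [616.557 -10.717 186.495]
scene [296.338 228.566]
top [352.153 164.582]
wrist [302.59   63.189]
(array([619.204, -10.823, 190.616]), np.float64(0.2618648283816714))
6 [array([302.59 ,  63.189]), array([303.758, 109.828]), array([304.781, 150.631]), array([305.427, 176.43 ])] [array([352.348, 194.496]), array([352.431, 207.254])] [535.258 -19.262 112.89 ]
7.6 [array([302.59 ,  63.189]), array([304.816, 109.845]), array([306.764, 150.662]), array([307.995, 176.469])] [array([353.041, 194.433]), array([353.419, 207.163])] [535.529 -21.528 112.89 ]
9 [array([302.59 ,  63.189]), array([305.741, 109.835]), array([308.498, 150.643]), array([310.241, 176.445])] [array([353.645, 194.362]), array([354.281, 207.061])] [535.817 -23.505 112.89 ]
```

View pics/w1c.png

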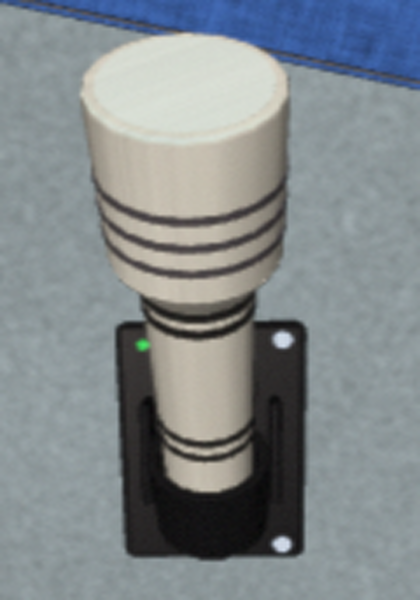

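Emit:
drive_tool(motion=[{"x":0.013,"y":-0.011,"z":0.02,"roll":0,"grip":0.085},{"x":0.013,"y":-0.011,"z":0.06,"roll":0,"grip":0.085},{"x":0.013,"y":-0.011,"z":0.1,"roll":0,"grip":0.085},{"x":0.013,"y":-0.011,"z":0.14,"roll":0,"grip":0.085},{"x":0.013,"y":-0.011,"z":0.16,"roll":0,"grip":0.085},{"x":0.013,"y":-0.011,"z":0.16,"roll":0,"grip":0.085},{"x":0.013,"y":-0.011,"z":0.16,"roll":0,"grip":0.085}])

```text
clock: 2.5
tool_pos: [518.9, -27.0, 160.8]
orientation: [[0.991, 0.13, 0.0], [0.13, -0.991, -0.001], [-0.0, 0.001, -1.0]]
ft_force: [-0.3, -0.6, 0.0]
opening: 85.0
```

Run:
```python
from h import *
s=get_state(); print(s['tool_pos'],s['orientation'],s['ft_force'])
c=camera_model('wrist'); 
cv2.imwrite("pics/w2.png",snapshot('wrist')[:,:,::-1])
```

```text
[518.898 -26.971 160.842] [[ 0.991  0.13   0.   ]
 [ 0.13  -0.991 -0.001]
 [-0.     0.001 -1.   ]] [-0.265 -0.597  0.046]
```

View pics/w2.png

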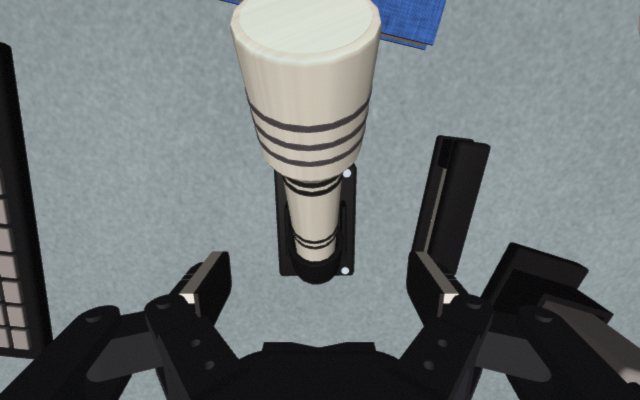

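Emit:
drive_tool(motion=[{"x":0,"y":-0.0015,"z":0.02,"roll":-0.7,"grip":0.085},{"x":0,"y":-0.0015,"z":0.04,"roll":-0.7,"grip":0.085},{"x":0,"y":-0.0015,"z":0.055,"roll":-0.7,"grip":0.085},{"x":0,"y":-0.0015,"z":0.065,"roll":-0.7,"grip":0.085},{"x":0,"y":-0.0015,"z":0.072,"roll":-0.7,"grip":0.085},{"x":0,"y":-0.0015,"z":0.072,"roll":-0.7,"grip":0.085}])

```text
clock: 3.15
tool_pos: [518.9, -24.3, 88.5]
orientation: [[0.99, 0.144, 0.0], [0.144, -0.99, -0.0], [0.0, 0.0, -1.0]]
ft_force: [0.1, -0.7, 0.9]
opening: 84.7
```

Run:
```python
from h import *
s=get_state(); print(s['tool_pos'],s['ft_force'])
cv2.imwrite("pics/w3.png",snapshot('wrist')[:,:,::-1])
cv2.imwrite("pics/s3.png",cv2.resize(snapshot('scene')[120:300,180:420,::-1],None,fx=3,fy=3))
```

```text
[518.902 -24.275  88.493] [ 0.14  -0.699  0.904]
```

View pics/w3.png

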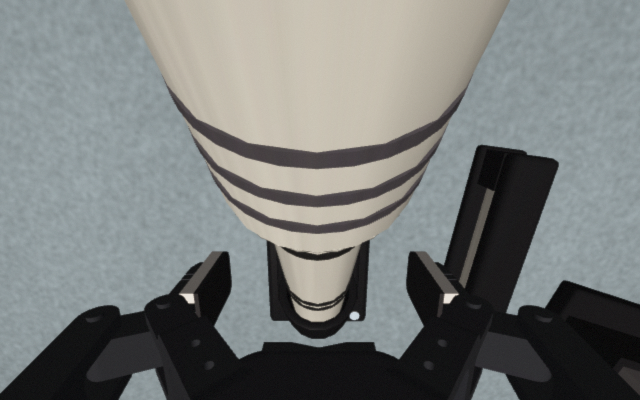

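View pics/s3.png

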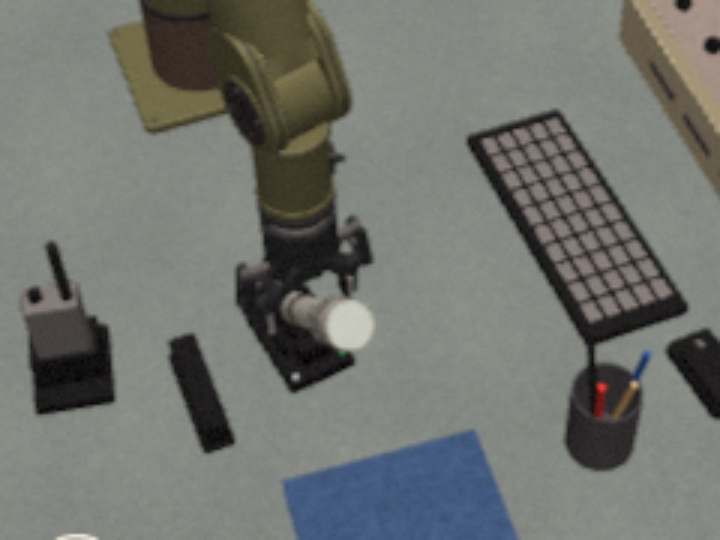

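The torch body sits centred between the pads (columns 275–360, pads at 220 and 415) and no force is showing, so I'll close.

Emit:
drive_tool(motion=[{"x":0,"y":0,"z":0,"roll":0,"grip":0.06},{"x":0,"y":0,"z":0,"roll":0,"grip":0.04},{"x":0,"y":0,"z":0,"roll":0,"grip":0.02},{"x":0,"y":0,"z":0,"roll":0,"grip":0.02},{"x":0,"y":0,"z":0,"roll":0,"grip":0.02},{"x":0,"y":0,"z":0,"roll":0,"grip":0.02},{"x":0,"y":0,"z":0,"roll":0,"grip":0.02},{"x":0,"y":0,"z":0,"roll":0,"grip":0.02},{"x":0,"y":0,"z":0,"roll":0,"grip":0.02}])

```text
clock: 4.15
tool_pos: [518.9, -24.0, 88.9]
orientation: [[0.99, 0.144, 0.001], [0.144, -0.99, 0.0], [0.001, -0.0, -1.0]]
ft_force: [-0.9, 1.0, 5.4]
opening: 32.2
```

Emit:
drive_tool(motion=[{"x":0.003,"y":0,"z":-0.003,"roll":0,"grip":0.02},{"x":0.007,"y":0,"z":-0.007,"roll":0,"grip":0.02},{"x":0.012,"y":0,"z":-0.012,"roll":0,"grip":0.02},{"x":0.017,"y":0,"z":-0.017,"roll":0,"grip":0.02}])

```text
clock: 4.55
tool_pos: [536.2, -21.7, 105.8]
orientation: [[0.99, 0.144, 0.0], [0.144, -0.99, -0.0], [0.0, 0.0, -1.0]]
ft_force: [0.1, -0.4, -3.5]
opening: 32.1
```

Run:
```python
from h import *
s=get_state(); print(s['tool_pos'],s['ft_force'],s['ft_torque'],s['opening'])
cv2.imwrite("pics/w4.png",snapshot('wrist')[:,:,::-1])
```

```text
[536.226 -21.666 105.761] [ 0.077 -0.389 -3.487] [-0.021  0.015 -0.016] 32.05586043329574
```

View pics/w4.png

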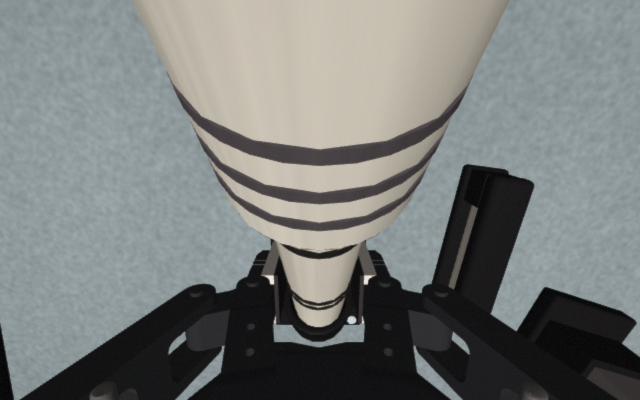

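Emit:
drive_tool(motion=[{"x":0.01,"y":0,"z":-0.01,"roll":0,"grip":0.02},{"x":0.022,"y":0,"z":-0.022,"roll":0,"grip":0.02},{"x":0.035,"y":0,"z":-0.035,"roll":0,"grip":0.02},{"x":0.045,"y":0,"z":-0.045,"roll":0,"grip":0.02},{"x":0.045,"y":0,"z":-0.07,"roll":0,"grip":0.02},{"x":0.045,"y":0,"z":-0.08,"roll":0,"grip":0.02},{"x":0.045,"y":0,"z":-0.08,"roll":0,"grip":0.02}])

```text
clock: 5.3
tool_pos: [581.0, -15.3, 186.8]
orientation: [[0.99, 0.144, 0.003], [0.144, -0.99, -0.0], [0.003, 0.001, -1.0]]
ft_force: [-0.3, -1.3, -3.2]
opening: 32.3
```

Run:
```python
from h import *
s=get_state(); print(s['tool_pos'],s['ft_force'],s['ft_torque'],s['opening'])
cv2.imwrite("pics/s5.png",cv2.resize(snapshot('scene')[120:300,180:420,::-1],None,fx=3,fy=3))
cv2.imwrite("pics/t5.png",cv2.resize(snapshot('top')[100:280,250:450,::-1],None,fx=3,fy=3))
```

```text
[580.972 -15.289 186.782] [-0.287 -1.337 -3.238] [-0.041  0.055  0.031] 32.264975091465125
```

View pics/s5.png

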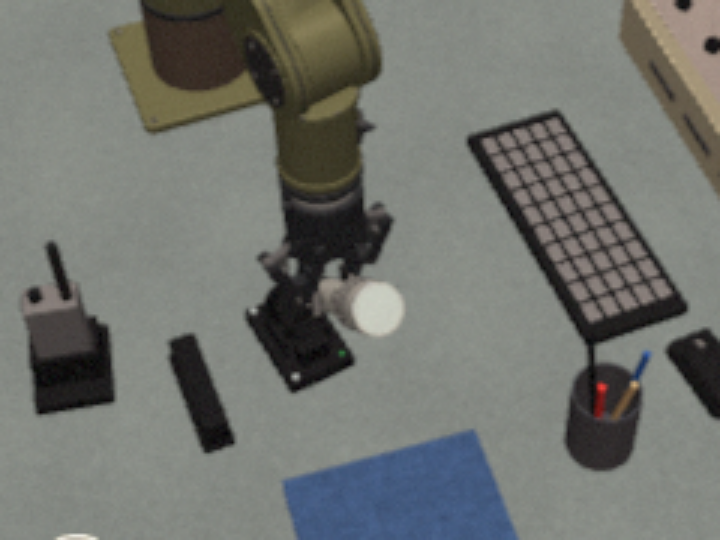

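View pics/t5.png

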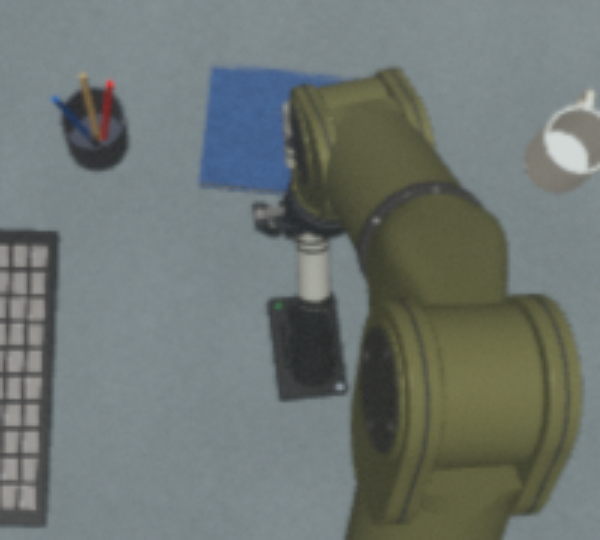

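Emit:
drive_tool(motion=[{"x":-0.025,"y":0,"z":0,"roll":0,"grip":0.02},{"x":-0.052,"y":0,"z":0,"roll":0,"grip":0.02},{"x":-0.052,"y":0,"z":0.02,"roll":0,"grip":0.02},{"x":-0.052,"y":0,"z":0.035,"roll":0,"grip":0.02},{"x":-0.052,"y":0,"z":0.045,"roll":0,"grip":0.02},{"x":-0.052,"y":0,"z":0.05,"roll":0,"grip":0.02}])

```text
clock: 6.0
tool_pos: [527.7, -22.6, 134.4]
orientation: [[0.99, 0.144, -0.002], [0.144, -0.99, -0.0], [-0.002, -0.0, -1.0]]
ft_force: [0.3, 1.1, 6.4]
opening: 32.5
```

Run:
```python
from h import *
s=get_state(); print(s['tool_pos'],s['ft_force'],s['ft_torque'],s['opening'])
cv2.imwrite("pics/w6.png",snapshot('wrist')[:,:,::-1])
```

```text
[527.677 -22.587 134.371] [0.271 1.064 6.446] [ 0.131  0.661 -0.007] 32.50172470485548
```

View pics/w6.png

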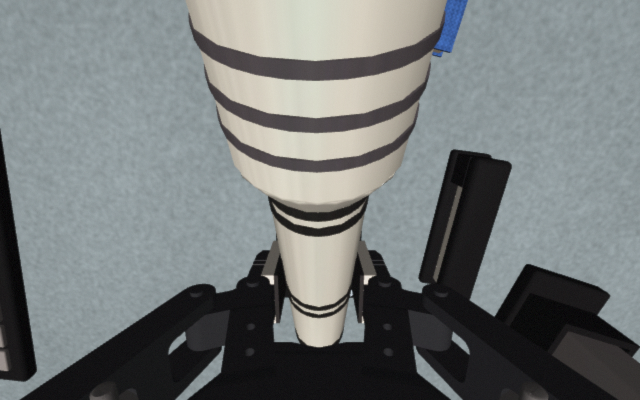

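The pivot is working at about 10 N: the head is dropping in the view and the rings have moved down from the camera. I'll keep going.

Emit:
drive_tool(motion=[{"x":0,"y":0,"z":0.008,"roll":0,"grip":0.02},{"x":0,"y":0,"z":0.016,"roll":0,"grip":0.02},{"x":0,"y":0,"z":0.024,"roll":0,"grip":0.02},{"x":0,"y":0,"z":0.03,"roll":0,"grip":0.02},{"x":0,"y":0,"z":0.036,"roll":0,"grip":0.02},{"x":0,"y":0,"z":0.036,"roll":0,"grip":0.02}])

```text
clock: 6.65
tool_pos: [529.7, -22.3, 99.5]
orientation: [[0.989, 0.145, 0.002], [0.145, -0.989, 0.0], [0.002, -0.0, -1.0]]
ft_force: [0.5, 1.3, 2.7]
opening: 32.4
```

Run:
```python
from h import *
s=get_state(); print(s['tool_pos'],s['ft_force'],s['ft_torque'],s['opening'])
cv2.imwrite("pics/w7.png",snapshot('wrist')[:,:,::-1])
cv2.imwrite("pics/s7.png",cv2.resize(snapshot('scene')[120:300,180:420,::-1],None,fx=3,fy=3))
```

```text
[529.744 -22.304  99.468] [0.535 1.313 2.735] [ 0.172  0.158 -0.019] 32.35923129475733
```

View pics/w7.png

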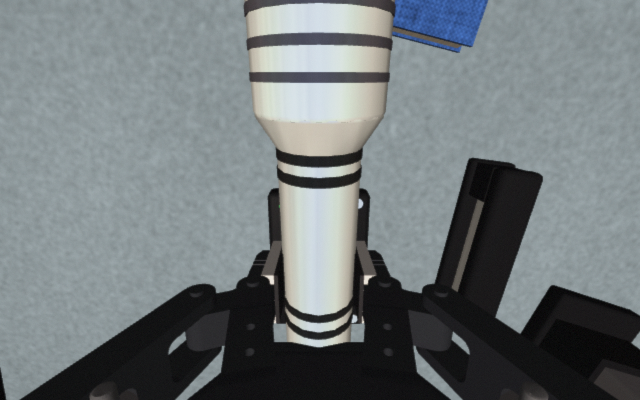

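View pics/s7.png

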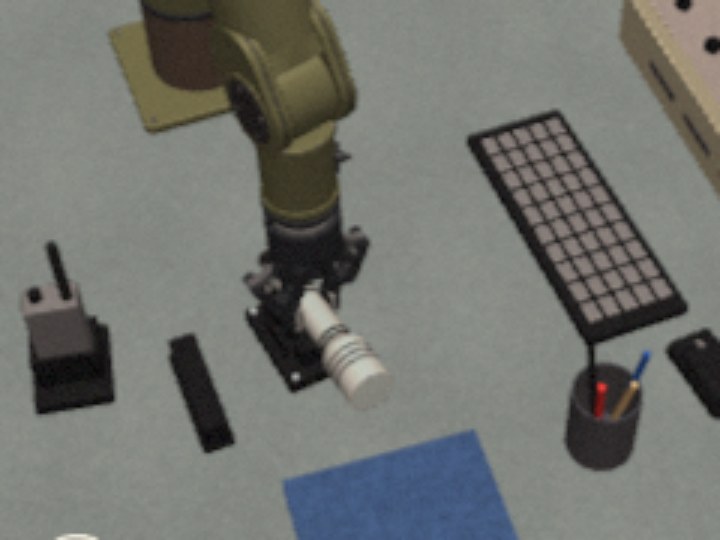

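Emit:
drive_tool(motion=[{"x":0,"y":0,"z":0.006,"roll":0,"grip":0.02},{"x":0,"y":0,"z":0.011,"roll":0,"grip":0.02},{"x":0,"y":0,"z":0.015,"roll":0,"grip":0.02},{"x":0,"y":0,"z":0.015,"roll":0,"grip":0.02}])

```text
clock: 7.15
tool_pos: [532.2, -22.0, 85.2]
orientation: [[0.989, 0.145, 0.007], [0.145, -0.989, 0.001], [0.007, -0.0, -1.0]]
ft_force: [4.8, 1.1, 5.5]
opening: 32.3
```

Run:
```python
from h import *
s=get_state(); print(s['tool_pos'],s['ft_force'],s['ft_torque'],s['opening'])
import pickle; pickle.dump(camera_model('wrist'),open('w8.pkl','wb'))
cv2.imwrite("pics/w8.png",snapshot('wrist')[:,:,::-1])
im=snapshot('scene')[:,:,::-1]; cv2.imwrite("pics/s8full.png",im)
cv2.imwrite("pics/s8.png",cv2.resize(im[180:280,240:340],None,fx=5,fy=5,interpolation=cv2.INTER_CUBIC))
```

```text
[532.239 -21.994  85.228] [4.825 1.055 5.531] [ 0.217 -0.536 -0.102] 32.26843624438114
```

View pics/w8.png

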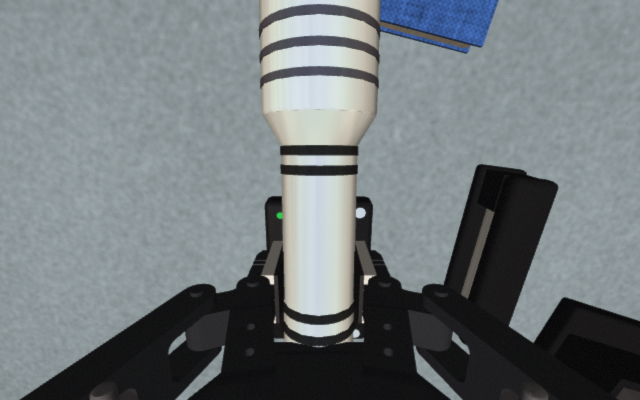

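View pics/s8.png

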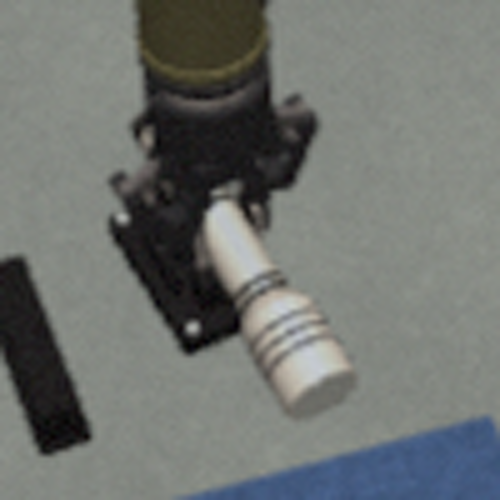

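Emit:
drive_tool(motion=[{"x":0.0,"y":0,"z":-0.015,"roll":0,"grip":0.02},{"x":0,"y":0,"z":-0.05,"roll":0,"grip":0.02},{"x":0,"y":0,"z":-0.09,"roll":0,"grip":0.02},{"x":0,"y":0,"z":-0.13,"roll":0,"grip":0.02},{"x":0,"y":0,"z":-0.17,"roll":0,"grip":0.02},{"x":-0.015,"y":-0.025,"z":-0.2,"roll":-6,"grip":0.02},{"x":-0.03,"y":-0.055,"z":-0.22,"roll":-13,"grip":0.02},{"x":-0.045,"y":-0.085,"z":-0.235,"roll":-20,"grip":0.02},{"x":-0.06,"y":-0.11,"z":-0.245,"roll":-28,"grip":0.02},{"x":-0.075,"y":-0.135,"z":-0.245,"roll":-36,"grip":0.02},{"x":-0.09,"y":-0.16,"z":-0.245,"roll":-44,"grip":0.02},{"x":-0.09,"y":-0.16,"z":-0.245,"roll":-44,"grip":0.02}])

```text
clock: 8.45
tool_pos: [412.7, 125.2, 329.0]
orientation: [[0.604, 0.797, -0.003], [0.797, -0.604, 0.0], [-0.002, -0.003, -1.0]]
ft_force: [-0.5, 0.1, -3.8]
opening: 32.2
```

Run:
```python
from h import *
s=get_state(); print(s['tool_pos'],s['orientation'],s['ft_force'],s['ft_torque'],s['opening'],s['joint_positions'])
for n in('scene','top'): cv2.imwrite(f"pics/{n}9.png",snapshot(n)[:,:,::-1])
```

```text
[412.731 125.188 329.03 ] [[ 0.604  0.797 -0.003]
 [ 0.797 -0.604  0.   ]
 [-0.002 -0.003 -1.   ]] [-0.521  0.106 -3.772] [-0.069 -0.017  0.031] 32.23020218647944 [-0.036  0.329 -0.5    1.956  0.196  0.906 -1.283]
```

View pics/scene9.png

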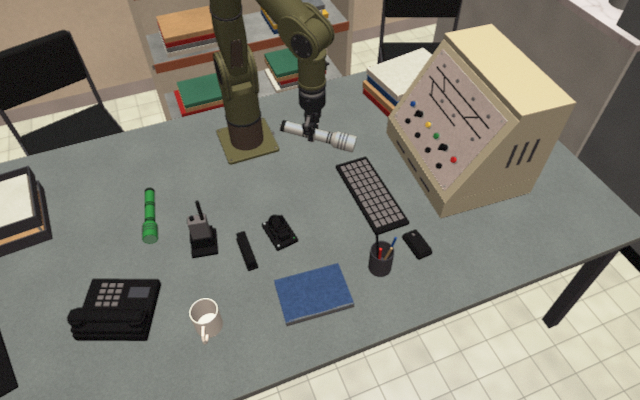

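Emit:
drive_tool(motion=[{"x":0.004,"y":-0.01,"z":0,"roll":-7,"grip":0.02},{"x":0.008,"y":-0.02,"z":0,"roll":-14,"grip":0.02},{"x":0.012,"y":-0.03,"z":0,"roll":-21,"grip":0.02},{"x":0.016,"y":-0.04,"z":0,"roll":-28,"grip":0.02},{"x":0.019,"y":-0.048,"z":0,"roll":-33.7,"grip":0.02},{"x":0.019,"y":-0.048,"z":0,"roll":-33.7,"grip":0.02},{"x":0.019,"y":-0.048,"z":0,"roll":-33.7,"grip":0.02},{"x":0.019,"y":-0.048,"z":0,"roll":-33.7,"grip":0.02}])

```text
clock: 9.35
tool_pos: [390.6, 165.8, 329.1]
orientation: [[0.074, 0.997, -0.0], [0.997, -0.074, -0.001], [-0.001, -0.0, -1.0]]
ft_force: [-0.3, 0.1, -3.3]
opening: 31.8
```

Run:
```python
from h import *
s=get_state(); print(s['tool_pos'],s['orientation'],s['ft_force'],s['ft_torque'],s['opening'],s['joint_positions'])
im={n:snapshot(n)[:,:,::-1] for n in('scene','top','wrist')}
for n in im: cv2.imwrite(f"pics/{n}10.png",im[n])
cv2.imwrite("pics/c10.png",np.hstack([cv2.resize(im['scene'][90:190,270:370],None,fx=4,fy=4,interpolation=cv2.INTER_CUBIC),cv2.resize(im['top'][180:280,180:280],None,fx=4,fy=4,interpolation=cv2.INTER_CUBIC)]))
```

```text
[390.587 165.827 329.11 ] [[ 0.074  0.997 -0.   ]
 [ 0.997 -0.074 -0.001]
 [-0.001 -0.    -1.   ]] [-0.339  0.065 -3.251] [-0.053 -0.007  0.056] 31.783700742841514 [-0.031  0.339 -0.658  1.97   0.26   0.916 -0.896]
```

View pics/c10.png

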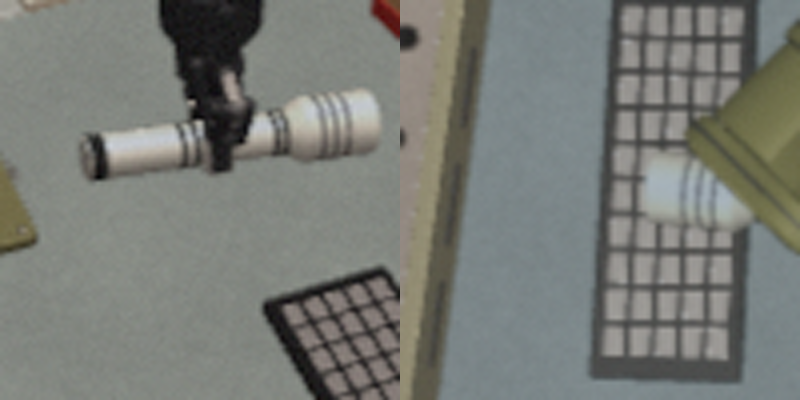

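View pics/top10.png

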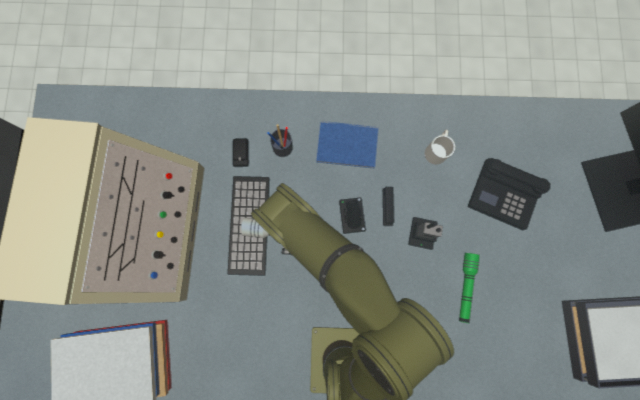

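View pics/wrist10.png

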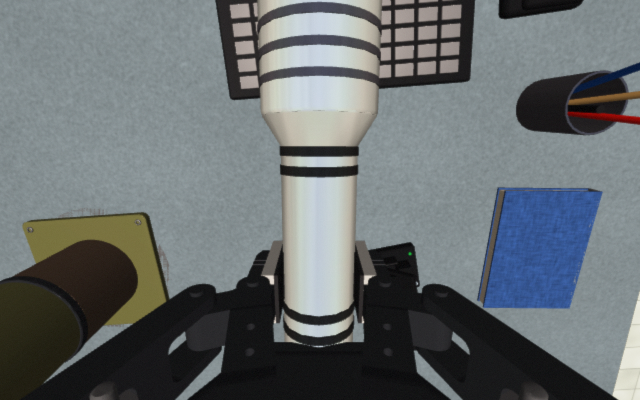

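```bash
cat > m.py <<'E'
from h import *
def meas(tail,lens,mids=[]):
    s=get_state(); R=np.array(s['orientation']); P=np.array(s['tool_pos']); n=np.append(R[:2,1],0)
    f=lambda uv:(lambda p,d:p+d*(n@(P-p))/(n@d))(*ray('scene',uv))
    T,L=f(tail),f(lens); d=L-T; print('T',T,'L',L,'len',np.linalg.norm(d),'pitch',np.degrees(np.arcsin(d[2]/np.linalg.norm(d))),'TCP above axis?',P)
    for m in mids: print(f(m))
    d/=np.linalg.norm(d); M=np.array([412,596,250.]); v=M-L; 
    print('dist',np.linalg.norm(v),'miss',v-(v@d)*d)
    return T,L
E
python3 - <<'E'
from m import *
meas((270+93/4,90+157/4),(270+371/4,90+121/4))
E
```

```text
T [383.603  72.665 352.106] L [399.714 296.632 326.54 ] len 225.99585108577975 pitch -6.49554949250915 TCP above axis? [390.35  166.458 329.281]
dist 309.24218975581044 miss [ -9.544  -4.096 -41.899]
```

Run:
```python
from m import *
T=[(207,77),(366,130),(335,367),(156,365)];S=[(655,210),(530,355),(420,205),(524,62)];Z=[380,120,120,380]
A=np.array([onz('top',(a[0]*.525,100+a[1]*.525),z) for a,z in zip(T,Z)]);B=np.array([onz('scene',(380+(b[0]-400)*.5,20+b[1]*200/419),z) for b,z in zip(S,Z)])
print(A,A.mean(0));print(B,B.mean(0))
for Q in(A,B):
  for k in((0,3),(1,2)): e=Q[k[0]]-Q[k[1]]; print(np.linalg.norm(e),np.degrees(np.arctan2(e[1],e[0]))+90)
```

```text
[[614.006 658.762 380.   ]
 [607.838 509.188 120.   ]
 [207.327 529.632 120.   ]
 [218.395 682.192 380.   ]] [411.892 594.944 250.   ]
[[617.382 660.333 380.   ]
 [604.057 514.046 120.   ]
 [213.696 512.471 120.   ]
 [225.292 676.037 380.   ]] [415.107 590.722 250.   ]
396.30387571275344 86.61052352982145
401.0324853121611 87.0777628920926
392.4043833308471 87.70641700868732
390.3638991048488 90.23114091276162
```

Emit:
drive_tool(motion=[{"x":-0.001,"y":0,"z":0.012,"roll":-0.6,"grip":0.02},{"x":-0.003,"y":-0.001,"z":0.027,"roll":-1.2,"grip":0.02},{"x":-0.004,"y":-0.001,"z":0.037,"roll":-1.2,"grip":0.02},{"x":-0.004,"y":-0.001,"z":0.042,"roll":-1.2,"grip":0.02},{"x":-0.004,"y":-0.001,"z":0.042,"roll":-1.2,"grip":0.02},{"x":-0.004,"y":-0.001,"z":0.042,"roll":-1.2,"grip":0.02},{"x":-0.004,"y":-0.001,"z":0.042,"roll":-1.2,"grip":0.02},{"x":-0.004,"y":-0.001,"z":0.042,"roll":-1.2,"grip":0.02}])

```text
clock: 10.3
tool_pos: [389.1, 163.3, 287.8]
orientation: [[0.049, 0.999, 0.001], [0.999, -0.049, 0.0], [0.0, 0.001, -1.0]]
ft_force: [-0.3, 0.2, -2.7]
opening: 32.3
```

Run:
```python
from h import *
s=get_state(); print(s['clock'],s['tool_pos'],s['orientation'],s['ft_force'],s['ft_torque'],s['opening'],s['dq'])
im={n:snapshot(n)[:,:,::-1] for n in('scene','top')}
for n in im: cv2.imwrite(f"pics/{n}11.png",im[n])
cv2.imwrite("pics/c11.png",cv2.resize(im['scene'][90:190,270:390],None,fx=6.6,fy=5.5,interpolation=cv2.INTER_CUBIC))
```

```text
10.3 [389.093 163.316 287.775] [[ 0.049  0.999  0.001]
 [ 0.999 -0.049  0.   ]
 [ 0.     0.001 -1.   ]] [-0.284  0.167 -2.687] [-0.07  -0.035  0.047] 32.34483395731975 [ 0.001  0.     0.001  0.003  0.002 -0.    -0.   ]
```

View pics/c11.png

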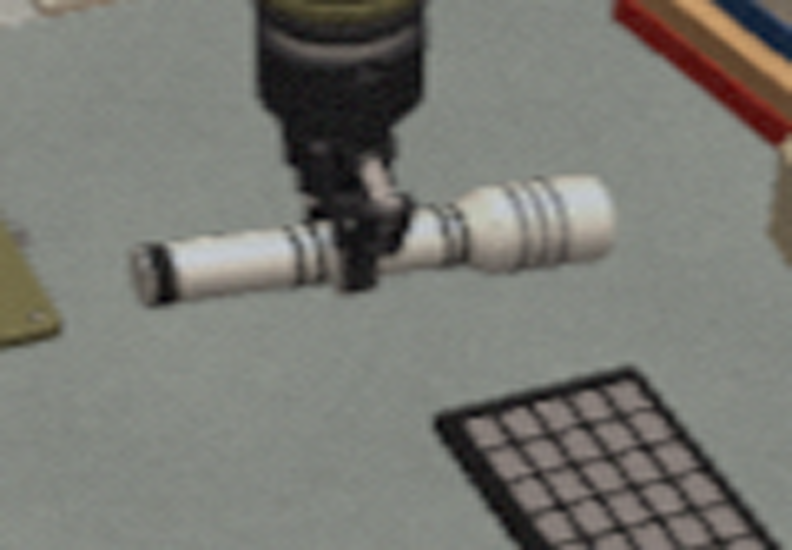

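View pics/scene11.png

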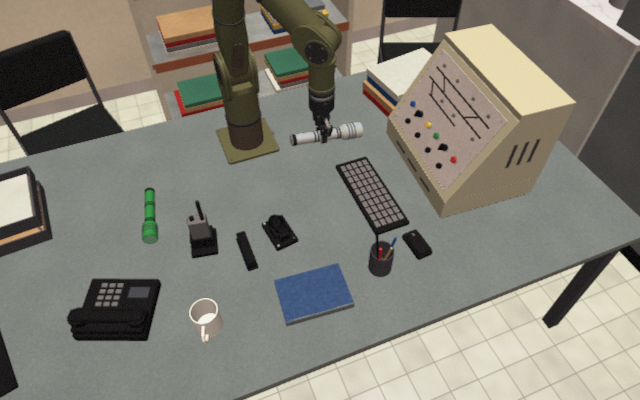

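Run:
```python
from m import *
import pickle
g=lambda x,y:(270+x/6.6,90+y/5.5)
meas(g(145,276),g(602,219),[g(165,273),g(540,223),g(453,235)])
# silhouette axis: edges midline of body and head
im=cv2.imread('pics/scene11.png');
```

```text
T [384.207  66.15  310.477] L [395.482 296.154 283.518] len 231.85303857503925 pitch -6.6773318227746925 TCP above axis? [388.964 163.191 287.635]
[384.681  75.814 309.723]
[393.885 263.591 290.229]
[391.692 218.848 294.567]
dist 302.1653296553219 miss [1.826 0.1   1.616]
```

Run:
```python
from m import *
a=cv2.imread('pics/top0.png').astype(int);b=cv2.imread('pics/top11.png').astype(int)
L=np.array([395.5,296.2,283.5]);print('lens in top',proj('top',L),proj('top',L-[0,25,0]))
d=np.abs(a-b).max(2); m=(d>40).astype(np.uint8); n,l,st,c=cv2.connectedComponentsWithStats(m)
print(st[1:][st[1:,4]>8])
print('face diff top',(b-a)[150:290,90:180].mean())
cv2.imwrite('pics/t11.png',cv2.resize(b[100:320,0:300].astype(np.uint8),None,fx=2.6,fy=2.6,interpolation=cv2.INTER_CUBIC))
```

```text
lens in top [245.596 229.178] [254.486 229.409]
[[  345   161    15     6    76]
 [  348   185    10     4    28]
 [  244   189   396   211 22269]
 [  348   197    11    18   157]
 [  259   217     5     7    35]
 [  285   250     3     5    11]
 [  538   283   102    34  1056]
 [  571   302     7    15    74]
 [  336   361     5     3    14]
 [  321   368     4    13    17]
 [  338   370    16    19   137]
 [  330   391     3     9    15]
 [  327   394     3     6    13]]
face diff top 4.7987566137566136
```

View pics/t11.png

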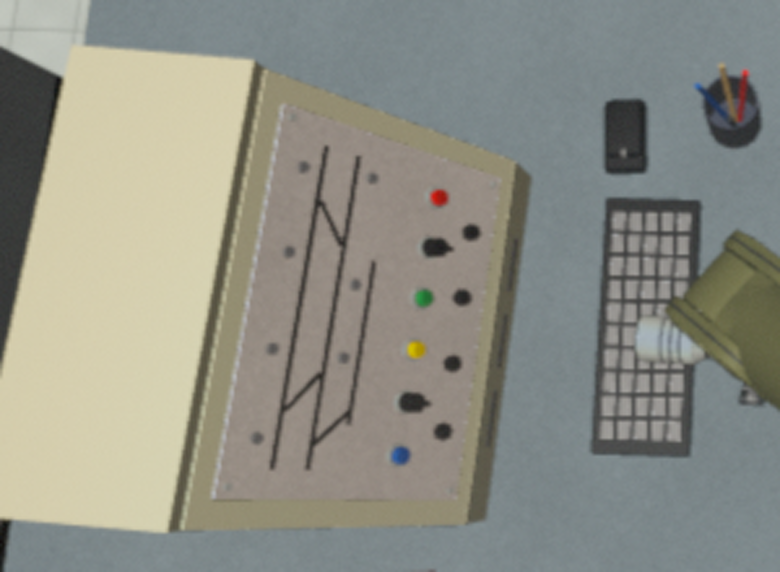

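The top view confirms the lens end at about (245,231), against a predicted (245.6,229.2). The panel face is brighter, and only the torch and the arm differ from the first picture. I'm handing it in.

Run:
```python
from workcell import *
print(sign_off()); s=get_state(); print(s['clock'],s['tool_pos'],s['opening'])
```

```text
the job is handed in; nothing more can be done
None
the job is handed in; nothing more can be done
```

I drew the silver torch out of its charger and am holding it steady, aimed at the middle of the panel's face; I handed the job in at about 10.4 s. The moves only allowed shifts and a turn about the tool's axis. So I tipped the torch from about 42° up to about 6.7° down by pressing its underside lightly on the fixed socket rim, with measured forces under about 10 N.

**Last checks:**
- **Aim:** from the scene camera, the beam passes about 2–3 mm from the middle of the face.
- **Distance and height:** the lens is about 302 mm from the face's middle and 284 mm above the desk.
- **Second view:** the top camera puts the lens within about 2 pixels of that estimate.
- **Light:** the face looks slightly brighter in the top view than at the start, though no clear beam spot is visible.
- **Other things:** comparing first and last top views, nothing but the torch and the arm had moved. The panel was not touched.
- **Grip:** steady, with the fingers reading 32.3 mm against the 34 mm body.

**Did not go as planned:**
- **Tilt:** I aimed for about 13° down and got about 6.7°. The beam therefore meets the face about 23° off square, and I set the height to suit.
- **Face centre:** the two cameras disagreed by about 3–4 mm on where the middle of the face is.

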